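# Open the stuck jar

## Robot

A 6-joint arm with a two-finger parallel gripper is mounted at the origin on a cart in front of the work surface, level with it; the furniture and walls round the work are solid. World frame = base frame: x ahead of the robot, y to its left, z up, the work surface at z = 0. Lengths are in mm, angles in rad, forces in N, time in s.
With the tool pointing down it reaches from about 350 to 850 mm from the base axis. Payload 8.1 kg.
Tool frame: the origin (TCP) lies midway between the tips of the shut fingers; the grasp point (between the pads) lies 19 mm behind it; z points along the fingers, y is the line along which they close (so a half turn about z gives the same grasp; the last joint's range is limited). The gripper opens to 85 mm and grips with 20 to 120 N. Pads are 22 mm wide; open, the fingers measure 114 mm over their backs; the gripper's body (76 mm by 85 mm) begins 54 mm behind the grasp point. The pads swing forward as they close: fully open they stand 13 mm farther back than shut.
Start: joints at [-1.315, 0.13, 1.488, -0, 1.523, -0.085], TCP at [200.565, -565.49, 231.292] pointing down, gripper open.
Joint ranges: [-2.96, 2.96], [-0.89, 2.26], [0.02, 2.5], [-1.34, 4.48], [0, 2.73], [-2.66, 2.66]. Speed limits (rad/s): [2.39, 2.39, 2.79, 3.14, 3.14, 3.14].

## Interface

Orientations are given as a unit quaternion [w, x, y, z].
In Python, from workcell import movep, servo_line, movej, gripper_to, wait, solve_ik, get_image, camera_model, IKError, finish_job, get_time_s, get_joint_positions, get_joint_velocities, get_joint_efforts, get_eef_pos, get_tcp_rot, get_force, get_ft_torque, get_grip_width, get_grip_force gives the robot as it stands. Calls block until the motion is done:
- movep(position, orientation): joint-space move of the TCP to a pose.
- servo_line(position, velocity=150, orientation=None): straight line of the TCP; orientation=None keeps the orientation; velocity is the mean speed in mm/s.
- movej(angles): joint-space move.
- gripper_to(opening, force=None): finger opening in mm; force is the grip in N (None keeps the last); returns when the fingers have stopped.
- wait(seconds).
- solve_ik(position, orientation): joint angles nearest the present ones, or None.
- get_image(name): name is "side" or "top" or "wrist"; returns the picture (384x512x3 uint8, red, green, blue); there is no depth.
- camera_model(name): a dict with "intrinsics" (3x3 intrinsics, pixels), "k1" (the pictures are not rectified: a ray, as slopes to the right and down, at radius r is drawn at 1 + k1 r^2 times it, then the intrinsics apply), "cam_to_world" (4x4, takes a point from camera to world coordinates); the wrist camera has in their place "mount" (4x4, takes a point from camera to tool coordinates, whose origin is the TCP and whose axes are the flange's). Camera axes: x right, y up, looking along -z (the intrinsics and any distortion apply to the point x, -y, -z); pixel columns grow to the right and rows downward; lengths in mm; the calibration is good to about 2 mm. A picture is of the moment at which its call begins: read the wrist's pose just before it. camera_model takes no time and is no camera call.
A pose or a line that the arm cannot do raises IKError and nothing moves.
- finish_job(): hands the job in; it is judged then, once.
Readings, each from a call of its own:
- get_time_s(): time.
- get_joint_positions(): joint angles.
- get_joint_velocities(): joint speeds.
- get_joint_efforts(): joint torques, N m.
- get_eef_pos(): TCP position.
- get_tcp_rot(): TCP orientation.
- get_force(): force on the tool from outside, world axes, zero at the start.
- get_ft_torque(): the same for the moment, N m.
- get_grip_width(): finger opening in mm.
- get_grip_force(): force on a finger pad.
Only numpy, scipy, OpenCV 4.12 (cv2) and the standard library are available. Lean on these libraries where they do the work, as an engineer would, in place of code of your own. Each camera call takes 0.05 s, during which the arm holds its last target. There are 200 camera calls.

## Task

The square jar standing in the bolted-down holder has a screw cap that has stuck. Break the cap loose with a firm anticlockwise twist, spin it on, feeling with a light lift for the place where its thread lets go, then lift it off and lay it flat in the steel tray. The jar only stands loose in its holder: do not pull it up with the cap by more than a few millimetres, lean on it or wrench it, and leave the other things on the cupboard alone.

Things in the scene. Friction and masses are not known exactly. Their poses are not given: they have to be found in the camera images.
- cap_center (a point): Centre (half-way up) of the black ribbed screw cap: 58 mm across, 30 mm tall, 50 g, closed on top, with a grey disc and a small moulded pip on top toward its +x side; z up. Screwed on, this point is 85 mm over the jar's underside and 93 mm over the cupboard top. It unscrews anticlockwise seen from above. Seated it has about 1.5 mm of play sideways and up; let go half-way, it stays as it is.
- cap_top (a point): Centre of the cap's top face, 15 mm over its centre. How it turns: a few degrees free, then it sticks on a sprung catch that takes about 0.6 to 1.2 N m to break, within about 25 degrees of the start, and then snaps forward; past 45 degrees it spins with under 0.2 N m. A light grip slips on it: 60 N or more a finger holds. It may be turned in two or more grasps.
- jar_mouth (a point): Centre of the mouth under the cap, 96 mm over the jar's underside. Two lugs in the cap hold under the thread and meet a gap in it once, for some 20 degrees of turn; the gap's middle lies 65 to 125 degrees from the start, unseen and different each time. There the cap lifts with its own 0.5 N, clear after 25 mm; before and beyond, a lift takes the jar's 9 to 12 N. End stop at 140 degrees.
- jar: White plastic jar, about 1 kg: square body 64x64 mm and 59 mm tall, above it the bare round neck, 34 mm across, of which 11 mm show between the shoulder and the cap. Origin at the centre of its underside, z up. It stands loose in the holder with 2 mm of play all round; the nest keeps it from turning, also if it comes up 1 to 4 mm. At the start its x axis is parallel to the cap's, to 2 degrees.
- holder: Bolted-down holder: steel base plate 125x125x8 mm with a square aluminium nest, outside 80x80 mm, whose walls rise to 42 mm over the cupboard top. Origin at the centre of its underside. Fixed.
- tray_in (a point): Centre of the inner floor, 3 mm over the cupboard top, of the low steel tray: outside 130x130 mm, walls 3 mm thick and 16 mm tall. Fixed.
- driver: Screwdriver with a plastic handle, 161 mm long, 22 mm thick, lying between tray and holder. Loose bystander.
- solder_spool: Upright dark spool of solder wire, 56 mm across, 44 mm tall, at the back. Loose bystander.
- flux_vial: Small amber bottle with a black cap, 34 mm across, 56 mm tall, at the back. Loose bystander.
- ipa_vial: Small clear bottle with a red cap, 38 mm across, 65 mm tall, at the back. Loose bystander.
Not all that is in view belongs to the job. Of the things shaped like the part that bears tray_in, the bare steel one is meant.

How it is judged (in metres and radians):
On the way, in this order (a step that is already met when the one before it is completed fails the run):
1. the cap is broken loose: turned more than 40 degrees while still down on the neck (angle between the x axis of cap_center and the x axis of jar, either way round above 0.7 rad and z of cap_center in the frame of jar below 0.09 m), for 0.2 s.
2. the cap is lifted clear of the neck, the jar still standing in its holder (z of cap_center in the frame of jar above 0.118 m and z of jar in the frame of holder below 0.012 m and angle between jar's own z axis and vertical below 0.08 rad), for 0.1 s.
At the end, for the whole second after the job is handed in: The cap lies flat (within 6 degrees, either way up) on the floor of the steel tray, and the jar stands down in its holder (within 4 mm of its seat, upright within 5 degrees) (horizontal distance between cap_center and tray_in below 0.046 m and z of cap_center in the frame of tray_in below 0.02 m and (angle between cap_center's own z axis and vertical below 0.1 rad or angle between cap_center's own z axis and vertical above 3.04 rad) and z of jar in the frame of holder below 0.012 m and angle between jar's own z axis and vertical below 0.08 rad); the robot touches nothing.
It fails at once if the jar is pressed or wrenched against its holder with over 105 N (leaning on it, or over about 1.8 N m of twist) (contact force between jar and holder above 105 N).
It fails at once if the jar is pulled up more than 6 mm in its holder (z of jar in the frame of holder above 0.014 m).
It fails at once if the jar is tipped more than 9 degrees (angle between jar's own z axis and vertical above 0.15 rad).
It fails at once if a bystander is moved more than 30 mm (distance of any of driver, solder_spool, flux_vial, ipa_vial from where it was at the start of the episode above 0.03 m).
It also fails if it takes over 72 s, if anything falls off the work surface, if the arm or the gripper's body presses on something with over 40 N, if the wrist force passes 120 N, or if a joint passes its speed limit or range.

## Working session

There is one attempt and no reset: what is moved stays moved. The work goes in short steps, each a Python script; the robot and the scene stay as the last script left them, time stands still between calls to the robot, and variables do not carry over. Pictures are saved under pics/ and viewed, at most 10 in all, crops included, and the job is handed in when it is done.

```bash
mkdir -p pics; ls
python3 - <<'E'
from workcell import *
import cv2,numpy as np
a=get_image("top");b=get_image("side")
cv2.imwrite("pics/top0.png",a[...,::-1]);cv2.imwrite("pics/side0.png",b[...,::-1])
np.set_printoptions(precision=4,suppress=True)
for n in("top","side","wrist"):print(n,camera_model(n))
print(get_tcp_rot(),get_time_s(),get_force())
E
```

```text
pics
top {'intrinsics': array([[493.9778,   0.    , 251.9472],
       [  0.    , 493.9778, 202.7053],
       [  0.    ,   0.    ,   1.    ]]), 'k1': -0.0722390297894016, 'cam_to_world': array([[   0.024 ,    0.9984,   -0.0515,  479.1263],
       [  -0.9997,    0.0245,    0.0093,  -98.9003],
       [   0.0106,    0.0512,    0.9986, 1404.17  ],
       [   0.    ,    0.    ,    0.    ,    1.    ]])}
side {'intrinsics': array([[456.9573,   0.    , 256.3298],
       [  0.    , 456.9573, 197.7025],
       [  0.    ,   0.    ,   1.    ]]), 'k1': -0.15668985876292302, 'cam_to_world': array([[    0.9446,     0.1351,    -0.2993,   208.6576],
       [   -0.3276,     0.4478,    -0.8319, -1078.2984],
       [    0.0216,     0.8838,     0.4673,   626.0483],
       [    0.    ,     0.    ,     0.    ,     1.    ]])}
wrist {'intrinsics': array([[340.7539,   0.    , 256.6964],
       [  0.    , 340.7539, 190.3257],
       [  0.    ,   0.    ,   1.    ]]), 'k1': -0.08585074281025613, 'mount': array([[   0.0002,    0.9577,    0.2879,   72.2593],
       [   1.    ,   -0.0001,   -0.0004,    0.2674],
       [  -0.0004,    0.2879,   -0.9577, -141.8522],
       [   0.    ,    0.    ,    0.    ,    1.    ]])}
[-0.0008  0.9855  0.1696 -0.0001] 0.1 [-0.1146  0.8583  0.561 ]
```

```bash
sleep 4; ls pics
```

```text
side0.png
top0.png
```

View pics/top0.png

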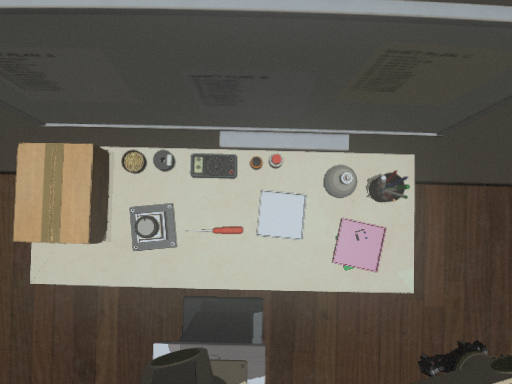

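View pics/side0.png

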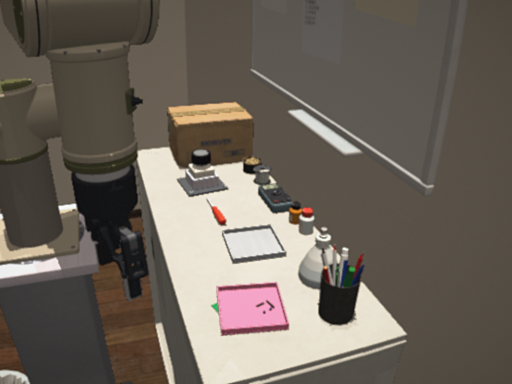

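The top view shows the jar's grey disc at (147,227) in its plate (153,227), the screwdriver at (215,230), and two tray-shaped things. One is bare steel at (281,215) and the other is pink at (359,245). The bare steel one fits the description. I'll locate them and confirm with an enlarged crop.

```bash
cat > h.py <<'E'
from workcell import *
import cv2,numpy as np
from scipy.spatial.transform import Rotation as R
np.set_printoptions(precision=3,suppress=True)
def q2R(q): return R.from_quat([q[1],q[2],q[3],q[0]]).as_matrix()
def cam(name):
    m=camera_model(name)
    if 'mount' in m:
        T=np.eye(4);T[:3,:3]=q2R(get_tcp_rot());T[:3,3]=get_eef_pos();T=T@np.array(m['mount'])
    else:T=np.array(m['cam_to_world'])
    return np.array(m['intrinsics']),m['k1'],T
def cast(c,px,z):
    K,k1,T=c
    u=cv2.undistortPoints(np.array(px,float).reshape(-1,1,2),K,np.array([k1,0,0,0.]))[:,0]
    d=np.c_[u[:,0],-u[:,1],-np.ones(len(u))]@T[:3,:3].T
    return T[:3,3]+d*((z-T[2,3])/d[:,2])[:,None]
def down(yaw): # tool z down; tool x axis at world yaw
    m=R.from_euler('z',yaw)*R.from_euler('x',np.pi); q=m.as_quat(); return [q[3],q[0],q[1],q[2]]
E
python3 - <<'E'
from h import *
c=cam("top")
a=cv2.imread("pics/top0.png")
cv2.imwrite("pics/crop1.png",cv2.resize(a[140:280,10:400],(780,280),interpolation=2))
print("cap",cast(c,[(147,227)],108),"plate corners",cast(c,[(131,207),(172,205),(175,247),(133,250)],8))
t=cast(c,[(259.5,191.5),(305,194),(302,239),(257,236)],16);print("tray",t,t.mean(0))
print("box",cast(c,[(108,148),(105,242),(93,145),(95,243)],0),cast(c,[(93,145),(95,243)],150))
print("driver",cast(c,[(186,231),(243,230)],11))
q=get_tcp_rot();print(q2R(q))
for y in np.arange(-3.2,3.2,.4):
    s=solve_ik([370,200,300],down(y)); print(round(y,1),None if s is None else np.array(s))
E
```

```text
cap [[475.355 162.794 108.   ]] plate corners [[530.49  230.461   8.   ]
 [539.03  114.116   8.   ]
 [420.754 101.948   8.   ]
 [409.193 220.569   8.   ]]
tray [[ 582.799 -132.378   16.   ]
 [ 578.935 -260.958   16.   ]
 [ 452.039 -254.904   16.   ]
 [ 457.51  -128.274   16.   ]] [ 517.821 -194.128   16.   ]
box [[698.751 305.431   0.   ]
 [429.302 303.368   0.   ]
 [706.558 349.434   0.   ]
 [425.676 332.03    0.   ]] [[682.262 301.541 150.   ]
 [431.385 285.996 150.   ]]
driver [[466.605  71.858  11.   ]
 [473.359 -88.559  11.   ]]
[[ 0.943  0.334 -0.   ]
 [ 0.334 -0.943  0.002]
 [ 0.    -0.002 -1.   ]]
-3.2 [ 0.374 -0.387  1.838  0.     1.69  -1.139]
-2.8 [ 0.374 -0.387  1.838  0.     1.69  -1.539]
-2.4 [ 0.374 -0.387  1.838  0.     1.69  -1.939]
-2.0 [ 0.374 -0.387  1.838  0.     1.69  -2.339]
-1.6 None
-1.2 None
-0.8 None
-0.4 [ 0.374 -0.387  1.838 -0.     1.69   2.344]
-0.0 [ 0.374 -0.387  1.838 -0.     1.69   1.944]
0.4 [ 0.374 -0.387  1.838 -0.     1.69   1.544]
0.8 [ 0.374 -0.387  1.838 -0.     1.69   1.144]
1.2 [ 0.374 -0.387  1.838 -0.     1.69   0.744]
1.6 [ 0.374 -0.387  1.838 -0.     1.69   0.344]
2.0 [ 0.374 -0.387  1.838  0.     1.69  -0.056]
2.4 [ 0.374 -0.387  1.838  0.     1.69  -0.456]
2.8 [ 0.374 -0.387  1.838  0.     1.69  -0.856]
```

View pics/crop1.png

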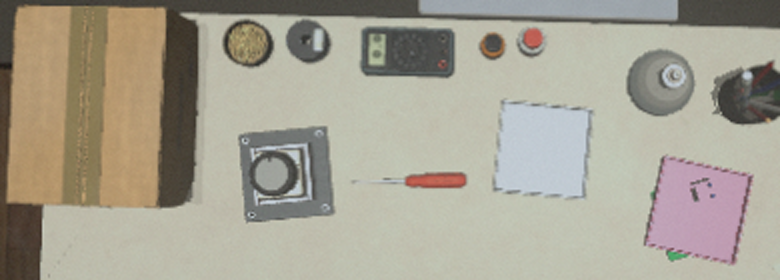

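The crop confirms it: the bare steel tray is at (543,150) and the pink one with bits in it at (698,212) is the decoy. The box is close by at y≥~290. Next I move over the cap and measure from near.

Run:
```python
from h import *
movep([475,163,300],down(-0.5)); wait(.3)
c=cam("wrist");a=get_image("wrist");cv2.imwrite("pics/w1.png",a[...,::-1])
print(get_eef_pos(),get_joint_positions(),get_time_s(),get_force(),get_ft_torque(),get_grip_width())
g=cv2.cvtColor(a,cv2.COLOR_RGB2GRAY)
d=(g<45).astype(np.uint8)
n,l,s,ce=cv2.connectedComponentsWithStats(d)
for i in range(1,n):
    if s[i,4]>300: print(s[i],ce[i],cast(c,[ce[i]],108))
```

```text
[475.1   162.824 299.985] [ 0.228 -0.155  1.647  0.     1.649  2.299] 3.2083 [0.741 0.375 0.682] [0.027 0.034 0.001] 85.36294907220805
[103   8  43  57 438] [116.148  30.703] [[648.343 215.178 108.   ]]
[137  18  27  49 333] [155.715  46.27 ] [[617.832 190.275 108.   ]]
[    0    41   512   343 59149] [235.626 277.901] [[372.258 244.582 108.   ]]
[ 259   94   59   73 1113] [287.29  129.516] [[490.489 119.198 108.   ]]
[ 219  132   61   78 1409] [249.09  161.753] [[480.293 167.387 108.   ]]
```

View pics/w1.png

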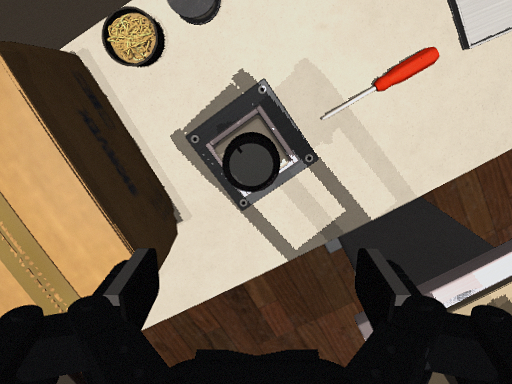

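The wrist view shows the cap as a dark disc at about (251,161), radius about 29 px, with the pip at (238,148). The plate corners are at (264,80), (314,160), (241,209) and (187,137), and the box is on the left. I'll refine with a circle fit and take a closer look.

```bash
cat >> h.py <<'E'
def circ(a,guess,r0,r1):
    g=cv2.medianBlur(cv2.cvtColor(a,cv2.COLOR_RGB2GRAY),5)
    h=cv2.HoughCircles(g,cv2.HOUGH_GRADIENT,1,3,param1=80,param2=8,minRadius=r0,maxRadius=r1)[0]
    k=np.hypot(*(h[:,:2]-guess).T)<12
    return h[k][:4]
E
python3 - <<'E'
from h import *
c=cam("wrist");a=cv2.imread("pics/w1.png")[...,::-1].copy()
p=cast(c,[(264,80),(314,160),(241,209),(187,137)],8);print(p,p.mean(0))
h=circ(a,(251,161),24,34);print(h,cast(c,h[:,:2],108))
servo_line([476,165,230],200); wait(.2)
c=cam("wrist");a=get_image("wrist");cv2.imwrite("pics/w2.png",a[...,::-1])
K,k1,T=c
q=np.linalg.inv(T)@[478,165,108,1];u=[K[0,2]-K[0,0]*q[0]/q[2],K[1,2]+K[0,0]*q[1]/q[2]];print(u,q)
h=circ(a,u,30,48);print(h,cast(c,h[:,:2],108))
E
```

```text
[[543.385 114.162   8.   ]
 [424.557 104.465   8.   ]
 [411.201 220.762   8.   ]
 [529.212 233.483   8.   ]] [477.089 168.218   8.   ]
[[251.5 161.5  30.1]
 [248.5 161.5  31. ]
 [252.5 151.5  33.4]
 [252.5 157.5  33.4]] [[479.37  165.218 108.   ]
 [480.807 167.846 108.   ]
 [487.736 159.47  108.   ]
 [482.446 162.384 108.   ]]
[np.float64(255.41033955027714), np.float64(181.2201317131911)] [  -1.04     7.361 -275.471    1.   ]
[[254.5 179.5  36.4]
 [250.5 180.5  38.6]
 [253.5 175.5  33.1]
 [245.5 176.5  44.1]] [[479.613 164.955 108.   ]
 [480.429 168.194 108.   ]
 [482.916 164.061 108.   ]
 [485.274 170.117 108.   ]]
```

View pics/w2.png

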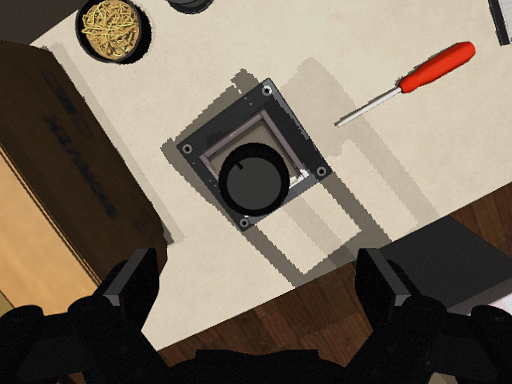

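The cap disc is at about (254,179.5), radius 36 px, which gives a centre near (479,165.5). The pip is at (238,164). I descend and grip lightly first, checking the side force.

Run:
```python
from h import *
servo_line([478.5,166,120],150)
f0=np.array(get_force());t0=np.array(get_ft_torque());print("free",f0,t0)
np.save("f0.npy",[f0,t0])
for z in (100,88,73):
    servo_line([478.5,166,z],60); f=np.array(get_force())-f0; print(z,f)
    if np.abs(f).max()>6: print("contact");break
else:
    gripper_to(62,20); print(get_grip_width(),np.array(get_force())-f0)
    gripper_to(50,20); wait(.3); print(get_grip_width(),get_grip_force(),np.array(get_force())-f0,np.array(get_ft_torque())-t0,get_eef_pos())
print(get_time_s())
```

```text
free [ 0.183 -0.899 -0.534] [-0.002 -0.074 -0.016]
100 [0.019 1.54  0.442]
88 [-0.556  0.512  0.593]
73 [-0.399  0.869 -0.221]
62.056773263708 [-0.041  0.284  0.091]
57.98480183568266 21.874323170632124 [0.43  4.06  4.537] [ 0.625 -0.123  0.019] [478.956 166.319  73.449]
6.9583
```

```bash
cat >> h.py <<'E'
F0,T0=np.load("f0.npy") if __import__('os').path.exists("f0.npy") else (0,0)
def ft():
    f=[];t=[]
    for _ in range(4): f.append(get_force());t.append(get_ft_torque());wait(.01)
    return np.mean(f,0)-F0,np.mean(t,0)-T0
def step(p,yaw,v=20): servo_line(list(p),v,down(yaw)); return ft()
def center(p,yaw,n=4,tol=2.5,zt=0,gain=.12):
    p=np.array(p,float)
    for _ in range(n):
        f,t=ft()
        e=f-np.array([0,0,zt])
        if np.abs(e).max()<tol: break
        p+=np.clip(e*gain,-.6,.6); servo_line(list(p),20,down(yaw))
    f,t=ft()
    return p,f,t
E
python3 - <<'E'
from h import *
gripper_to(50,85); wait(.2); print(get_grip_width(),get_grip_force(),*ft())
p,f,t=center([478.5,166,73],-.5); print(p,f,t,get_eef_pos(),get_time_s())
E
```

```text
56.63262370804706 88.91694199293852 [-1.009  3.78   8.614] [0.594 0.205 0.013]
[479.206 166.789  74.402] [ 0.983 -0.389 -0.365] [-0.181 -0.118 -0.001] [478.752 166.657  74.051] 8.575
```

Run:
```python
from h import *
p=np.array([479.2,166.8,74.4]);yaw=-.5
for i in range(16):
    yaw+=np.radians(3); f,t=step(p,yaw,20)
    print(i*3+3,f,t[2],round(get_grip_width(),1))
    if abs(t[2])>1.5 or np.linalg.norm(f)>35: print("stop");break
    if np.linalg.norm(f)>5: p,f,t=center(p,yaw,2,4)
np.save("s.npy",[*p,yaw]); print(p,yaw,get_joint_positions(),get_time_s())
```

```text
3 [ 0.892 -1.007 -0.812] -0.039913483081771804 56.6
6 [ 0.296 -0.706 -0.966] -0.14074027816276274 56.7
9 [ 0.739 -2.652 -1.032] -0.4019400816989267 56.8
12 [ 1.592 -5.326 -0.355] -0.7280693701197529 56.6
15 [ 1.77  -6.042  0.511] -0.5211712191686748 56.5
18 [ 2.335  2.303 -0.579] -0.6090616838566751 57.0
21 [ 4.369  3.584 -1.978] 0.02505132590313138 56.8
24 [5.429 1.136 0.205] 0.1400299932024931 56.6
27 [ 5.333  6.491 -0.298] 0.7804444135871405 56.6
30 [ 2.65   5.949 -1.697] 0.6120215353330257 56.3
33 [-1.28   4.1   -0.253] 0.39826164032422123 56.9
36 [-3.489  4.561 -0.064] 0.097574707669531 56.1
39 [-3.013  1.457 -0.259] 0.0199793635838616 56.9
42 [-3.554  2.67  -0.047] -0.016280723520439577 56.9
45 [-4.468  3.393  0.942] -0.04873079979770852 56.8
48 [-1.39   0.419 -0.964] 0.04005216429615097 57.1
[480.807 168.359  75.082] 0.3377580409572784 [ 0.236  0.021  1.898 -0.     1.221  1.471] 16.375
```

The catch broke at about 18–21° and the torque is now near zero at 48°. Next comes turning on, with light lift tests.

Run:
```python
from h import *
*p,yaw=np.load("s.npy");p=np.array(p);zb=74.6;p[2]=zb
f,t=step(p,yaw);print(f,t[2]);wait(.2)
free=False
while not free and np.degrees(yaw+.5)<138:
    d=6
    yaw+=np.radians(d); p[2]=zb; f,t=step(p,yaw,30)
    if np.hypot(*f[:2])>4:
        p[:2]+=np.clip(f[:2]*.1,-.5,.5); f,t=step(p,yaw,30)
    if abs(t[2])>.6: print("torque",f,t,np.degrees(yaw+.5));break
    if np.degrees(yaw+.5)<55: continue
    for dz in (1.5,2.5,3.5,4.5):
        f,t=step(p+[0,0,dz],yaw,20)
        if f[2]<-5: break
    else: free=True
    print(round(np.degrees(yaw+.5)),dz,f,round(t[2],3),round(get_grip_width(),1),round(get_time_s(),1))
    if not free: servo_line(list(p),20)
    if get_time_s()>45: break
np.save("s.npy",[*p,yaw])
print(free,p,yaw,get_eef_pos())
```

```text
[-1.799  0.68   0.606] 0.04653533331841084
60 1.5 [-0.554  0.775 -6.233] 0.005 56.7 17.7
66 1.5 [-0.352  1.667 -8.363] 0.043 56.4 18.8
72 1.5 [ 0.74   1.309 -8.265] 0.038 56.5 19.9
78 1.5 [ 1.281  1.031 -6.654] 0.04 56.6 21.1
84 2.5 [ 0.504  0.112 -8.82 ] 0.064 56.8 22.2
90 4.5 [-1.147  0.611  0.48 ] 0.007 56.5 24.1
True [478.896 168.883  74.6  ] 1.070796326794897 [479.036 168.888  79.245]
```

The thread lets go at about 90°. I lift under a force check.

Run:
```python
from h import *
*p,yaw=np.load("s.npy");p=np.array(p)
ok=False
for k in range(3):
    for dz in range(6,34,3):
        f,t=step(p+[0,0,dz],yaw,40)
        if f[2]<-4 or np.hypot(*f[:2])>8: print("catch",dz,f,t);break
    else: ok=True;break
    servo_line(list(p+[0,0,4]),30); yaw+=np.radians(4); print(step(p+[0,0,4],yaw)[0])
print(ok,f,t,yaw,get_time_s())
if ok:
    servo_line([*p[:2],200],120); wait(.1)
    print(ft(),get_grip_width(),get_time_s())
    a=get_image("side");cv2.imwrite("pics/s2.png",cv2.resize(a[120:280,100:320,::-1],(770,560),interpolation=2))
```

```text
True [0.058 1.295 0.169] [ 0.004  0.072 -0.002] 1.070796326794897 26.975
(array([-0.108,  1.043, -0.071]), array([0.005, 0.086, 0.021])) 56.49073278777594 28.025
```

```bash
sleep 3; ls pics
```

```text
crop1.png
s2.png
side0.png
top0.png
w1.png
w2.png
```

View pics/s2.png

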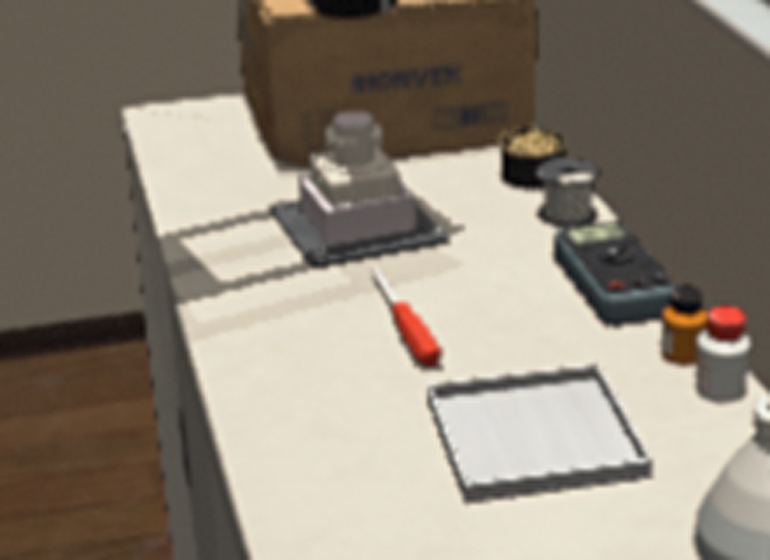

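The jar stands in its nest at (350,200) with a bare neck and the cap is up in the gripper, so I carry it to the steel tray.

Run:
```python
from h import *
yaw=np.load("s.npy")[3]
x,y=519,-192
servo_line([x,y,200],200); servo_line([x,y,40],120); wait(.1)
b,_=ft();print(b)
z=12.
servo_line([x,y,z],50)
while z>-3:
    z-=1; f,_=step([x,y,z],yaw,15)
    if f[2]-b[2]>4: break
print(z,f,get_eef_pos())
gripper_to(66,20); wait(.2);print(ft()[0],get_grip_width())
servo_line([x,y,40],50); servo_line([x,y,200],150); gripper_to(85)
servo_line([x-60,y,240],150);wait(.3)
c=cam("wrist");a=get_image("wrist");cv2.imwrite("pics/w3.png",a[...,::-1])
print(get_time_s(),ft()[0])
a=get_image("top");cv2.imwrite("pics/t3.png",a[...,::-1])
```

```text
[-0.226  0.853 -0.267]
-2.0 [-4.459  1.934 11.465] [ 519.256 -192.122   -0.956]
[0.002 0.935 0.43 ] 66.12390782732199
40.35 [-0.139  1.084  0.983]
```

```bash
sleep 5; ls pics
```

```text
crop1.png
s2.png
side0.png
t3.png
top0.png
w1.png
w2.png
w3.png
```

View pics/w3.png

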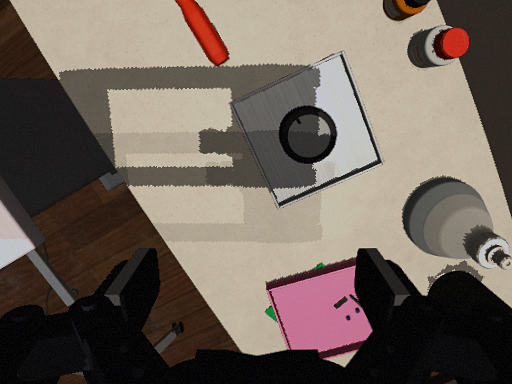

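The cap lies flat at (308,134), central in the steel tray, which spans (232,103) to (383,160). The robot is clear of everything, so I hand the job in.

```bash
python3 -c "
from workcell import *
print(finish_job())"
```

```text
the job is handed in; nothing more can be done
None
```

The cap broke loose and its thread let go at about 90° of turn; I lifted it off with the jar still standing in its holder, laid it flat in the bare steel tray, and handed the job in at about 40 s, though no verdict came back.

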